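# Find the loose clamp knob, tighten it and flag it

## Robot

A 7-joint arm with a two-finger parallel gripper is mounted at the origin on the work surface. World frame = base frame: x ahead of the robot, y to its left, z up, the work surface at z = 0. Lengths are in m, angles in rad, forces in N, time in s.
With the tool pointing down it reaches from about 0.425 to 0.925 m from the base axis. Payload 6.8 kg.
Tool frame: the origin (TCP) lies on the front face of the gripper's body, between the roots of the fingers; the fingertips stand 73 mm ahead of it and the grasp point (between the pads) lies 54 mm ahead of it (env.nose_length is the distance from the TCP to the fingertips, in m); z points along the fingers, y is the line along which they close (so a half turn about z gives the same grasp; the last joint's range is limited). The gripper opens to 85 mm and grips with 20 to 120 N. Pads are 22 mm wide; open, the fingers measure 114 mm over their backs; the gripper's body (76 mm by 85 mm) begins 54 mm behind the grasp point. The pads swing forward as they close: fully open they stand 13 mm farther back than shut.
Start: joints at [1.214, 0.477, 0.022, 1.555, -0.011, 1.109, -0.083], TCP at [0.166, -0.654, 0.304] pointing down, gripper open.
Joint ranges: [-2.96, 2.96], [-0.34, 2.1], [-1.41, 1.46], [0.24, 2.44], [-1.37, 4.51], [0.17, 1.92], [-2.96, 2.96]. Speed limits (rad/s): [2.39, 2.39, 3.14, 3.14, 3.14, 3.14, 3.14].

## Interface

Orientations are given as a unit quaternion [w, x, y, z].
In Python, from cell import env, kin, camera, calibration, job gives the robot as it stands. The module is installed in compiled form; this text tells all that it offers. Calls block until the motion is done:
- env.reach(position, orientation): joint-space move of the TCP to a pose.
- env.movel(position, velocity=0.15, rot=None, stop_force=None): straight line of the TCP; rot=None keeps the orientation; velocity is the mean speed in m/s. With stop_force (N) it stops when the force on the tool has changed by that much, and returns True; else False.
- env.goto_joints(angles): joint-space move.
- env.grip(opening, f_grip=None): finger opening in m; f_grip is the grip in N (None keeps the last); returns when the fingers have stopped.
- env.dwell(seconds).
- kin.inverse_kinematics(position, orientation): joint angles nearest the present ones, or None.
- env.get_state(): the state.
- camera(name): name is "scene" or "top" or "wrist"; returns (picture, depth): 420x560x3 uint8, blue, green, red; 420x560 float32, m along the optical axis (not along the pixel's ray), 0 where there is no reading.
- calibration(name): a dict with "fx", "fy", "cx", "cy" (pixels), "rvec" (rotation vector, rad) and "tvec" (3), from world to camera coordinates, as OpenCV has them. Camera axes: x right, y down, z forward; pixel columns grow to the right and rows downward; lengths in m; the calibration is good to about 2 mm. A picture is of the moment at which its call begins: read the wrist's pose just before it. calibration takes no time and is no camera call; for the wrist camera it gives the pose at the moment of the call.
A pose or a line that the arm cannot do raises env.PlanningError and nothing moves.
- job.job_done(): hands the job in; it is judged then, once.
The state is a dict: "time": time; "qpos": joint angles; "joint_velocities": joint speeds; "joint_torque": joint torques, N m; "tcp_pos": TCP position; "orientation": TCP orientation; "force": force on the tool from outside, world axes, zero at the start; "torque": the same for the moment, N m; "opening": finger opening in m; "gripper_force": force on a finger pad.
Only numpy, scipy, OpenCV 4.12 (cv2) and the standard library are available. Lean on these libraries where they do the work, as an engineer would, in place of code of your own. Each camera call takes 0.05 s, during which the arm holds its last target. There are 200 camera calls.

## Task

One of the three clamps on the bench has worked loose, though all look alike: try their knobs clockwise with a light grip to find the one that gives, and turn that one clockwise until it is tight against its stop. Then stand the flag post upright, centred on the round metal spot on that clamp's base. Do not force the sound knobs, and leave the bottle, the jar, the short post and all else on the bench where they are.

Things in the scene. Friction and masses are not known exactly. Their poses are not given: they have to be found in the camera images.
- clamp_a: Fixed clamp: black base 165 x 110 x 35 mm high (x -125 to 40, y +-55), two white posts (22 mm dia, y +-34) carrying a black block 60 x 100 x 45 mm, top at 95 mm; post ends stand 2 mm above it. Front of base (-x) is bare. Origin on the table under the knob's axis, z up. Clamps differ in height only, in any order; name and height do not tell which is loose.
- knob_a: Grey wing knob on clamp_a, vertical axis: straight bar 72 x 14 mm, 6 to 40 mm above the block, over a 30 mm disc 8 mm high. Origin on the axis at the block's top (95 mm up). Sound: only 0.03 rad play, holds 0.2 N m and more. Loose: gives at 0.08 N m, turns clockwise from above 1.0 rad to a hard stop (tight), stays where left. None turns anticlockwise from its start.
- wing_a (a point): Point on the middle plane of knob_a's bar, 32 mm from its axis and 30 mm above the block's top; the direction from the axis to this point is the line of the bar. A grip of 20 to 30 N across the bar's middle is enough to try it.
- spot_a (a point): Centre of the round bright metal spot (64 mm dia, flush) on the front part of clamp_a's base, 85 mm in front (-x of the clamp) of the knob's axis, 35 mm above the table.
- clamp_b: Fixed clamp: black base 165 x 110 x 35 mm high (x -125 to 40, y +-55), two white posts (22 mm dia, y +-34) carrying a black block 60 x 100 x 45 mm, top at 115 mm; post ends stand 2 mm above it. Front of base (-x) is bare. Origin on the table under the knob's axis, z up. Clamps differ in height only, in any order; name and height do not tell which is loose.
- knob_b: Grey wing knob on clamp_b, vertical axis: straight bar 72 x 14 mm, 6 to 40 mm above the block, over a 30 mm disc 8 mm high. Origin on the axis at the block's top (115 mm up). Sound: only 0.03 rad play, holds 0.2 N m and more. Loose: gives at 0.08 N m, turns clockwise from above 1.0 rad to a hard stop (tight), stays where left. None turns anticlockwise from its start.
- wing_b (a point): Point on the middle plane of knob_b's bar, 32 mm from its axis and 30 mm above the block's top; the direction from the axis to this point is the line of the bar. A grip of 20 to 30 N across the bar's middle is enough to try it.
- spot_b (a point): Centre of the round bright metal spot (64 mm dia, flush) on the front part of clamp_b's base, 85 mm in front (-x of the clamp) of the knob's axis, 35 mm above the table.
- clamp_c: Fixed clamp: black base 165 x 110 x 35 mm high (x -125 to 40, y +-55), two white posts (22 mm dia, y +-34) carrying a black block 60 x 100 x 45 mm, top at 135 mm; post ends stand 2 mm above it. Front of base (-x) is bare. Origin on the table under the knob's axis, z up. Clamps differ in height only, in any order; name and height do not tell which is loose.
- knob_c: Grey wing knob on clamp_c, vertical axis: straight bar 72 x 14 mm, 6 to 40 mm above the block, over a 30 mm disc 8 mm high. Origin on the axis at the block's top (135 mm up). Sound: only 0.03 rad play, holds 0.2 N m and more. Loose: gives at 0.08 N m, turns clockwise from above 1.0 rad to a hard stop (tight), stays where left. None turns anticlockwise from its start.
- wing_c (a point): Point on the middle plane of knob_c's bar, 32 mm from its axis and 30 mm above the block's top; the direction from the axis to this point is the line of the bar. A grip of 20 to 30 N across the bar's middle is enough to try it.
- spot_c (a point): Centre of the round bright metal spot (64 mm dia, flush) on the front part of clamp_c's base, 85 mm in front (-x of the clamp) of the knob's axis, 35 mm above the table.
- flag: Loose flag post, 140 mm tall, 180 g: round black foot 56 mm dia x 14 mm, white round pole 20 mm dia, and a small white plate (4 mm thick) on one side of the pole from 51 to 85 mm height, reaching 37 mm from the axis along its own x. Stands upright; origin at the centre of the foot's underside, z up the pole. The bare top 55 mm of the pole is the place to grip.
- bottle: Bystander: white bottle, 54 mm dia, 120 mm tall, standing; origin under its centre.
- stub: Bystander: short white pole (20 mm dia) on a square black foot 50 mm wide, 87 mm tall in all, no plate; origin under its centre.
- jar: Bystander: clear jar with steel cap, 54 mm dia, 80 mm tall; origin under its centre.
Not all that is in view belongs to the job. Leave any blue look-alike of the flag alone.

How it is judged:
By the outcome, as a careful person would: the job done as asked, in the order asked, and still so for the second after the job is handed in, with the robot touching nothing.
It also fails if it takes over 61 s, if anything falls off the work surface, if the arm or the gripper's body presses on something with over 40 N, if the wrist force passes 120 N, or if a joint passes its speed limit or range.

## Working session

There is one attempt and no reset: what is moved stays moved. The work goes in short steps, each a Python script; the robot and the scene stay as the last script left them, time stands still between calls to the robot, and variables do not carry over. Pictures are saved under pics/ and viewed, at most 10 in all, crops included, and the job is handed in when it is done.

```bash
mkdir -p pics; ls; python3 - <<'E'
from cell import env,camera,calibration
import cv2,numpy as np
for n in("scene","top"):
    p,d=camera(n); cv2.imwrite(f"pics/{n}0.png",p); np.save(f"pics/{n}0.npy",d)
    c=calibration(n);print(n,{k:np.round(v,4) for k,v in c.items()})
s=env.get_state();print({k:np.round(v,3) for k,v in s.items()},env.nose_length)
a=[cv2.imread(f"pics/{n}0.png") for n in("scene","top")]
E
```

```text
pics
scene {'fx': np.float64(481.3079), 'fy': np.float64(481.3079), 'cx': np.float64(277.0874), 'cy': np.float64(210.3098), 'rvec': array([ 0.7982,  2.5631, -1.0923]), 'tvec': array([ 0.3928, -0.1326,  1.5979])}
top {'fx': np.float64(395.6059), 'fy': np.float64(395.6059), 'cx': np.float64(279.6628), 'cy': np.float64(215.675), 'rvec': array([ 2.1434, -2.066 ,  0.224 ]), 'tvec': array([0.0145, 0.5105, 1.0014])}
{'time': np.float64(0.1), 'qpos': array([ 1.214,  0.478,  0.022,  1.556, -0.011,  1.109, -0.083]), 'joint_velocities': array([-0.   , -0.003, -0.001, -0.003, -0.001,  0.001,  0.001]), 'joint_torque': array([ 4.0000e-03, -5.9776e+01,  1.6140e+00, -2.8195e+01,  1.3000e-02,
        5.0000e-03,  0.0000e+00]), 'tcp_pos': array([ 0.166, -0.654,  0.303]), 'orientation': array([-0.001,  0.992,  0.124, -0.   ]), 'force': array([ 0.601,  1.355, -0.606]), 'torque': array([0.014, 0.013, 0.026]), 'gripper_force': np.float64(0.0), 'opening': np.float64(0.085)} 0.0726
```

View pics/scene0.png

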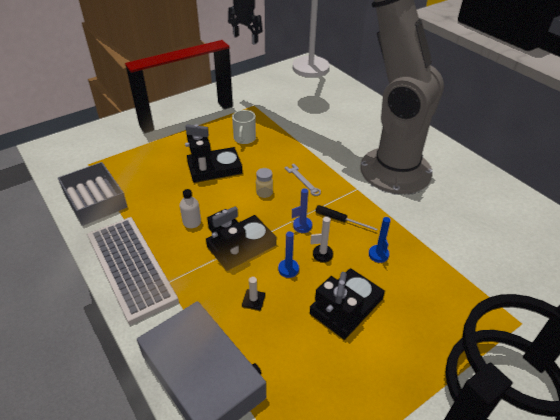

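View pics/top0.png

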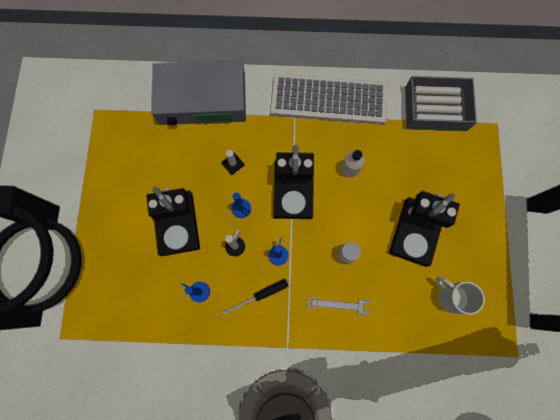

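```bash
cat > h.py <<'E'
import cv2,numpy as np
from cell import env,kin,camera,calibration,job
def cloud(d,c):
    R,_=cv2.Rodrigues(np.array(c["rvec"],float));v,u=np.indices(d.shape)
    P=np.stack([(u-c["cx"])/c["fx"]*d,(v-c["cy"])/c["fy"]*d,d],-1)
    W=(P-np.ravel(c["tvec"]))@R; W[d<=0]=np.nan; return W
def ray(u,v,z,c):
    R,_=cv2.Rodrigues(np.array(c["rvec"],float));o=-R.T@np.ravel(c["tvec"])
    r=R.T@np.array([(u-c["cx"])/c["fx"],(v-c["cy"])/c["fy"],1]);return o+r*(z-o[2])/r[2]
def proj(p,c): return cv2.projectPoints(np.array(p,float).reshape(-1,3),np.array(c["rvec"],float),np.array(c["tvec"],float),np.array([[c["fx"],0,c["cx"]],[0,c["fy"],c["cy"]],[0,0,1.]]),None)[0][:,0]
def q(yaw,): # tool down, tool y axis (closing) along world direction yaw
    # Rx(pi): y->-y ; rotate about z by yaw+pi/2
    a=yaw+np.pi/2; return np.array([0,np.cos(a/2),np.sin(a/2),0])
E
python3 - <<'E'
from h import *
p=cv2.imread("pics/top0.png");d=np.load("pics/top0.npy");c=calibration("top");W=cloud(d,c)
g=cv2.cvtColor(p,cv2.COLOR_BGR2GRAY)
for n,(u,v) in dict(L=(176,237),M=(293,202),R=(415,244)).items():
    m=np.zeros_like(g);m[v-18:v+18,u-18:u+18]=(g[v-18:v+18,u-18:u+18]>110)*255
    k=max(cv2.findContours(m,0,1)[0],key=cv2.contourArea);(eu,ev),ax,_=cv2.fitEllipse(k)
    s=ray(eu,ev,.035,c);print(n,"spot",np.round(s,4),np.array(ax),np.round(np.nanmedian(W[v-4:v+5,u-4:u+5,2]),4))
    r=np.hypot(W[...,0]-s[0],W[...,1]-s[1])<.15
    z=W[...,2][r];h,e=np.histogram(z,np.arange(.03,.2,.005));print([(round(a,3),int(b)) for a,b in zip(e,h) if b>8])
print("flagtop",[np.round(ray(u,v,.0,c),3) for u,v in [(235,247),(232,162),(353,160),(349,254),(241,209),(278,256),(200,292)]])
for u,v in [(236,232),(237,240),(230,153),(545,190),(545,320),(557,250)]:print(u,v,np.round(W[v,u],3))
crop=lambda u,v:cv2.resize(p[v-40:v+40,u-50:u+50],(400,300),interpolation=cv2.INTER_CUBIC)
cv2.imwrite("pics/c1.png",np.vstack([np.hstack([crop(170,215),crop(293,180)]),np.hstack([crop(425,225),crop(240,235)])]))
E
```

```text
L spot [0.4455 0.3116 0.035 ] [21.9066391  23.16985512] 0.0357
[(np.float64(0.03), 741), (np.float64(0.035), 816), (np.float64(0.05), 12), (np.float64(0.055), 22), (np.float64(0.06), 29), (np.float64(0.065), 28), (np.float64(0.07), 29), (np.float64(0.075), 37), (np.float64(0.08), 32), (np.float64(0.085), 38), (np.float64(0.09), 336), (np.float64(0.095), 341), (np.float64(0.1), 40), (np.float64(0.11), 9), (np.float64(0.125), 12), (np.float64(0.13), 89), (np.float64(0.135), 60)]
M spot [ 0.5544 -0.002   0.035 ] [21.4509716  22.23637772] 0.0355
[(np.float64(0.03), 686), (np.float64(0.035), 827), (np.float64(0.04), 11), (np.float64(0.07), 19), (np.float64(0.075), 28), (np.float64(0.08), 38), (np.float64(0.085), 40), (np.float64(0.09), 27), (np.float64(0.095), 28), (np.float64(0.1), 30), (np.float64(0.105), 23), (np.float64(0.11), 331), (np.float64(0.115), 343), (np.float64(0.12), 39), (np.float64(0.125), 15), (np.float64(0.135), 44), (np.float64(0.14), 32), (np.float64(0.145), 11), (np.float64(0.15), 94), (np.float64(0.155), 42)]
R spot [ 0.4475 -0.3321  0.035 ] [21.7606144  23.57277107]
[... 425 characters left out ...]
, (np.float64(0.115), 43), (np.float64(0.12), 43), (np.float64(0.125), 37), (np.float64(0.13), 327), (np.float64(0.135), 421), (np.float64(0.14), 37), (np.float64(0.145), 10), (np.float64(0.15), 12), (np.float64(0.155), 10), (np.float64(0.165), 16), (np.float64(0.17), 97), (np.float64(0.175), 63)]
flagtop [array([0.429, 0.154, 0.   ]), array([0.676, 0.178, 0.   ]), array([ 0.695, -0.173,  0.   ]), array([ 0.421, -0.161,  0.   ]), array([0.537, 0.144, 0.   ]), array([0.408, 0.034, 0.   ]), array([0.303, 0.241, 0.   ])]
236 232 [0.457 0.144 0.083]
237 240 [0.446 0.148 0.014]
230 153 [0.669 0.172 0.088]
545 190 [ 0.598 -0.663  0.084]
545 320 [ 0.265 -0.64   0.065]
557 250 [ 0.453 -0.735 -0.   ]
```

View pics/c1.png

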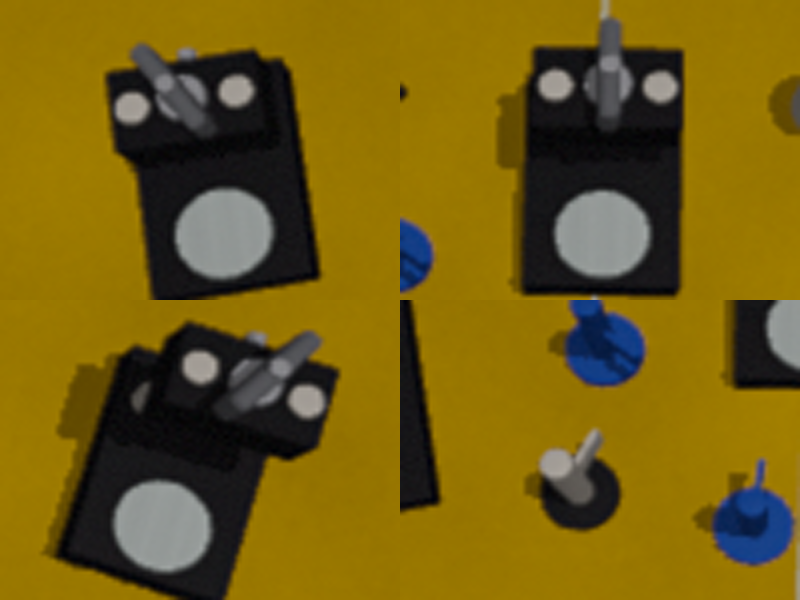

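```bash
cat >> h.py <<'E'
Z={"a":.095,"b":.115,"c":.135}
def bar(W,xy,z,r=.045):
    m=(np.hypot(W[...,0]-xy[0],W[...,1]-xy[1])<r)&(W[...,2]>z+.034)&(W[...,2]<z+.046)
    (cx,cy),(w,h),a=cv2.minAreaRect((W[m][:,:2]*1e3).astype(np.float32)); 
    l=cv2.fitLine((W[m][:,:2]).astype(np.float32),cv2.DIST_L2,0,.01,.01).ravel()
    return np.array([cx,cy])/1e3,(w,h),np.arctan2(l[1],l[0]),m.sum()
E
python3 - <<'E'
from h import *
p=cv2.imread("pics/top0.png");d=np.load("pics/top0.npy");c=calibration("top");W=cloud(d,c)
S=dict(a=(.4455,.3116),b=(.5544,-.002),c=(.4475,-.3321))
for n,s in S.items():
    z=Z[n];s=np.array(s)
    near=np.hypot(W[...,0]-s[0],W[...,1]-s[1])<.17
    blk=near&(abs(W[...,2]-z)<.008)
    (cx,cy),wh,_=cv2.minAreaRect((W[blk][:,:2]*1e3).astype(np.float32))
    v=np.array([cx,cy])/1e3-s;ya=np.arctan2(v[1],v[0]);ax=s+.085*np.array([np.cos(ya),np.sin(ya)])
    ctr,bw,ba,nn=bar(W,ax,z)
    print(n,"block",np.round([cx,cy],1),np.round(wh,1),"dist",round(np.hypot(*v),4),"yaw",round(ya,3),"axis",ax.round(4),"bar",ctr.round(4),np.round(bw,1),"ang",round(ba,3),"rel",round(ba-ya,3),nn)
n=np.hypot(W[...,0]-.44,W[...,1]-.15)<.05
for a,b in((.008,.02),(.132,.148),(.06,.09)):
    m=n&(W[...,2]>a)&(W[...,2]<b);print("flag",a,m.sum(),W[m].mean(0).round(4) if m.any() else 0,np.round(cv2.minEnclosingCircle((W[m][:,:2]).astype(np.float32)),4) if 0 else "")
g=cv2.inRange(cv2.cvtColor(p,cv2.COLOR_BGR2GRAY),0,45);g[:,:215]=0;g[:225]=0;g[262:]=0;g[:,258:]=0
k=max(cv2.findContours(g,0,1)[0],key=cv2.contourArea);(u,v),r=cv2.minEnclosingCircle(k);print("foot",(u,v),r,ray(u,v,.012,c).round(4))
d=np.load("pics/scene0.npy");c2=calibration("scene");W=cloud(d,c2);p=cv2.imread("pics/scene0.png")
m=(p[...,2]>110)&(p[...,1]<40)&(p[...,0]<40);m[130:]=0
print("gate",np.nanpercentile(W[m],[2,50,98],axis=0).round(3))
for u,v in((142,100),(224,80),(145,120),(225,100)):print(W[v,u].round(3))
n=np.hypot(W[...,0]-.43,W[...,1]-.15)<.06
for a,b in((.008,.02),(.08,.138),(.055,.08)):
    m=n&(W[...,2]>a)&(W[...,2]<b);print("flag",a,m.sum(),W[m].mean(0).round(4) if m.any() else 0)
E
```

```text
Traceback (most recent call last):
  File "h.py", line 18, in bar
    l=cv2.fitLine((W[m][:,:2]).astype(np.float32),cv2.DIST_L2,0,.01,.01).ravel()
      ~~~~~~~~~~~^^^^^^^^^^^^^^^^^^^^^^^^^^^^^^^^^^^^^^^^^^^^^^^^^^^^^^^
cv2.error: OpenCV(4.12.0) /io/opencv/modules/imgproc/src/linefit.cpp:50: error: (-215:Assertion failed) count > 0 in function 'fitLine2D_wods'
```

```bash
cat > m.py <<'E'
from h import *
p=cv2.imread("pics/top0.png");d=np.load("pics/top0.npy");c=calibration("top");W=cloud(d,c)
S=dict(a=(.4455,.3116),b=(.5544,-.002),c=(.4475,-.3321))
for n,s in S.items():
    z=Z[n];s=np.array(s)
    near=np.hypot(W[...,0]-s[0],W[...,1]-s[1])<.15
    bm=near&(W[...,2]>z+.030)&(W[...,2]<z+.046)
    ctr=W[bm][:,:2].mean(0);print(n,"bar mean",ctr.round(4),bm.sum(),W[bm][:,2].max())
    # white post ends, cast on block top + 2 mm
    g=p.min(2).copy();g[~(near&(abs(W[...,2]-z-.002)<.012))]=0
    ks=[k for k in cv2.findContours((g>120).astype(np.uint8),0,1)[0] if cv2.contourArea(k)>15]
    P=[ray(*cv2.minEnclosingCircle(k)[0],z+.002,c)[:2] for k in ks];print(" posts",np.round(P,4),[cv2.contourArea(k) for k in ks])
    v=ctr-s;
    if len(P)==2:
        ax=(P[0]+P[1])/2;v=ax-s;w=P[0]-P[1];print(" axis",ax.round(4),"spot-dist",np.hypot(*v).round(4),"post dist",np.hypot(*w).round(4),"yaw",np.arctan2(v[1],v[0]).round(3),"posts yaw",(np.arctan2(w[1],w[0])%np.pi-np.pi/2).round(3))
    try: print(" bar",bar(W,ctr,z))
    except Exception as e: print("nobar")
n=np.hypot(W[...,0]-.44,W[...,1]-.15)<.05
for a,b in((.008,.02),(.132,.148),(.06,.09)):
    m=n&(W[...,2]>a)&(W[...,2]<b);print("flag",a,m.sum(),W[m].mean(0).round(4) if m.any() else 0)
g=cv2.inRange(cv2.cvtColor(p,cv2.COLOR_BGR2GRAY),0,45);g[:,:215]=0;g[:225]=0;g[262:]=0;g[:,258:]=0
k=max(cv2.findContours(g,0,1)[0],key=cv2.contourArea);(u,v),r=cv2.minEnclosingCircle(k);print("foot",(u,v),r,ray(u,v,.012,c).round(4))
d=np.load("pics/scene0.npy");c2=calibration("scene");W=cloud(d,c2);p=cv2.imread("pics/scene0.png")
m=(p[...,2]>110)&(p[...,1]<40)&(p[...,0]<40);m[130:]=0
print("gate",np.nanpercentile(W[m],[2,50,98],axis=0).round(3))
for u,v in((142,100),(224,80),(145,120),(225,100)):print(W[v,u].round(3))
n=np.hypot(W[...,0]-.43,W[...,1]-.15)<.06
for a,b in((.008,.02),(.08,.138),(.055,.08)):
    m=n&(W[...,2]>a)&(W[...,2]<b);print("flag",a,m.sum(),W[m].mean(0).round(4) if m.any() else 0)
E
python3 m.py
```

```text
a bar mean [0.5227 0.3247] 164 0.1404286966748379
 posts [[0.5207 0.3622]
 [0.5358 0.2963]] [35.5, 34.0]
 axis [0.5282 0.3293] spot-dist 0.0846 post dist 0.0676 yaw 0.21 posts yaw 0.225
 bar (array([0.52869147, 0.32945987]), (70.58622741699219, 13.712615013122559), np.float32(0.7278596), np.int64(151))
b bar mean [6.357e-01 3.000e-04] 148 0.16000802190160404
 posts [[ 0.639  -0.0341]
 [ 0.6376  0.0336]] [34.0, 34.5]
 axis [ 6.383e-01 -2.000e-04] spot-dist 0.0839 post dist 0.0677 yaw 0.021 posts yaw 0.02
 bar (array([0.63771021, 0.00076165]), (68.15907287597656, 12.552001953125), np.float32(0.008883498), np.int64(142))
c bar mean [ 0.5275 -0.355 ] 178 0.18053469745235654
 posts [[ 0.5186 -0.3903]
 [ 0.5383 -0.3249]] [39.5, 38.0]
 axis [ 0.5284 -0.3576] spot-dist 0.0849 post dist 0.0682 yaw -0.305 posts yaw -0.294
 bar (array([ 0.52815759, -0.35635913]), (13.764856338500977, 71.2861557006836), np.float32(-0.82025486), np.int64(168))
flag 0.008 214 [0.4256 0.1512 0.0138]
flag 0.132 54 [0.4302 0.154  0.1402]
flag 0.06 47 [0.4443 0.1446 0.0778]
foot (234.3880615234375, 245.9253692626953) 9.833382606506348 [0.4299 0.1544 0.012 ]
gate [[ 0.253 -0.714  0.245]
 [ 0.43  -0.682  0.249]
 [ 0.592 -0.647  0.252]]
[ 0.585 -0.66   0.134]
[ 0.277 -0.634  0.127]
[ 0.589 -0.663  0.053]
[ 0.275 -0.641  0.04 ]
flag 0.008 209 [0.437  0.1584 0.0143]
flag 0.08 140 [0.4403 0.1562 0.1058]
flag 0.055 122 [0.4477 0.1501 0.0675]
```

```bash
cat >> h.py <<'E'
K=dict(a=(np.array([.5284,.3294]),.728),b=(np.array([.638,.0003]),.009),c=(np.array([.5283,-.357]),-.820))
def st(): return env.get_state()
def best(pos,theta,room=1.3):
    r=[]
    for k in(-1,0,1):
        j=kin.inverse_kinematics(np.array(pos,float),q(theta+k*np.pi))
        if j is not None: r.append((j[6]+room>2.9,abs(j[6]+room/2),tuple(j),theta+k*np.pi))
    return min(r)[2:] 
def say(t):
    s=st();print(t,"t=%.2f"%s["time"],"pos",s["tcp_pos"].round(4),"F",s["force"].round(1),"T",s["torque"].round(3),"open %.4f gf %.1f q7 %.3f"%(s["opening"],s["gripper_force"],s["qpos"][6]));return s
def gripknob(n,up=.08):
    xy,a=K[n];z=Z[n]+.084
    j,th=best([*xy,z+up],a+np.pi/2);print("q7 start",round(j[6],3))
    env.goto_joints(list(j));say("above")
    env.movel([*xy,z],velocity=.15,rot=q(th));say("down")
    env.grip(.0,25);return say("grip")
def turn(step,n,lim):
    s=st();j=np.array(s["qpos"]);j0=j.copy();T0=s["torque"][2];out=[]
    for i in range(n):
        j[6]+=step;env.goto_joints(list(j));s=st();dT=s["torque"][2]-T0
        out.append((round(s["qpos"][6]-j0[6],3),round(dT,3)))
        if abs(dT)>lim:break
    print("turn",out,"t=%.2f"%s["time"]);return out,j0
E
python3 - <<'E'
from h import *
s=say("start");p=s["tcp_pos"].copy()
env.movel([p[0],p[1],.42],velocity=.25);say("up")
xy,a=K["c"]
j,th=best([*xy,.36],a+np.pi/2);print(j,th)
env.goto_joints(list(j));say("over c")
E
```

```text
start t=0.10 pos [ 0.1661 -0.6538  0.303 ] F [ 0.6  1.4 -0.6] T [0.014 0.013 0.026] open 0.0850 gf 0.0 q7 -0.083
up t=0.72 pos [ 0.1661 -0.6536  0.4199] F [-0.9  0.9 -0.1] T [-0.001  0.005 -0.009] open 0.0854 gf 0.0 q7 -0.082
(np.float64(0.5004171673555998), np.float64(0.3715673586040273), np.float64(-0.005286875904159239), np.float64(1.584162243898929), np.float64(0.002071081950966166), np.float64(1.1858685253893553), np.float64(-1.8960829380328137)) -2.3907963267948964
over c t=2.44 pos [ 0.5275 -0.3581  0.3597] F [0.4 0.5 0.4] T [ 0.057 -0.006  0.016] open 0.0854 gf 0.0 q7 -1.895
```

```bash
python3 - <<'E'
from h import *
from scipy.spatial.transform import Rotation as Ro
j=np.array(st()["qpos"]);a=kin.inverse_kinematics(np.array([.5283,-.357,.36]),q(-2.39));b=kin.inverse_kinematics(np.array([.5283,-.357,.36]),q(-2.49));print("cw dq7",b[6]-a[6])
env.grip(.05);gripknob("c",.06)
for _ in range(3): env.dwell(.1);say("rest")
turn(.02*np.sign(b[6]-a[6]),5,.12);say("end")
E
```

```text
cw dq7 -0.09387344492418648
q7 start -1.899
above t=3.30 pos [ 0.5282 -0.357   0.279 ] F [0.  0.1 0.9] T [ 0.013  0.061 -0.   ] open 0.0499 gf 0.0 q7 -1.898
down t=3.85 pos [ 0.5292 -0.3575  0.2207] F [0.7 0.4 0.5] T [ 0.005  0.041 -0.03 ] open 0.0501 gf 0.0 q7 -1.901
grip t=4.26 pos [ 0.5291 -0.3571  0.2204] F [0.1 1.1 5.8] T [0.194 0.087 0.004] open 0.0135 gf 29.1 q7 -1.901
rest t=4.36 pos [ 0.5291 -0.3571  0.2204] F [-0.2  0.7  6.6] T [0.205 0.114 0.067] open 0.0136 gf 29.1 q7 -1.901
rest t=4.46 pos [ 0.5291 -0.3571  0.2203] F [-0.5  1.   5.8] T [0.178 0.033 0.026] open 0.0133 gf 29.1 q7 -1.901
rest t=4.56 pos [ 0.5291 -0.3571  0.2204] F [-0.3  1.7  5.6] T [ 0.217  0.096 -0.033] open 0.0134 gf 29.1 q7 -1.901
turn [(np.float64(-0.02), np.float64(-0.008)), (np.float64(-0.04), np.float64(-0.054)), (np.float64(-0.059), np.float64(0.117)), (np.float64(-0.079), np.float64(0.286))] t=5.56
end t=5.56 pos [ 0.5292 -0.3571  0.2204] F [0.9 0.6 0.6] T [ 0.226 -0.236  0.253] open 0.0133 gf 28.8 q7 -1.980
```

```bash
python3 - <<'E'
s=open("h.py").read()
s=s.replace("(j[6]+room>2.9,abs(j[6]+room/2)","(j[6]-room<-2.9,abs(j[6]-room/2)")
s=s.replace('''s=st();dT=s["torque"][2]-T0''','''s=st();dT=tz()-T0''').replace('''T0=s["torque"][2];out''','''T0=tz(8);out''')
s+='''
def tz(n=4):
    v=[]
    for _ in range(n): env.dwell(.02);v.append(st()["torque"][2])
    return float(np.mean(v))
def release(n,j0):
    env.goto_joints(list(j0));env.grip(.05);p=st()["tcp_pos"];env.movel([p[0],p[1],p[2]+.07],velocity=.2);say("released")
'''
open("h.py","w").write(s)
E
python3 - <<'E'
from h import *
j=np.array(st()["qpos"]);j[6]=-1.901
release("c",j)
xy,a=K["b"]
s=st()["tcp_pos"];env.movel([s[0],s[1],.31],velocity=.3)
gripknob("b",.07)
out,j0=turn(-.015,7,.14);say("end")
E
```

```text
released t=6.75 pos [ 0.5291 -0.3572  0.2909] F [-0.6 -0.5 -0.8] T [ 0.023 -0.024 -0.045] open 0.0497 gf 0.0 q7 -1.898
q7 start 0.923
above t=9.39 pos [ 6.380e-01 -2.000e-04  2.687e-01] F [ 0.  -0.3  0.4] T [-0.005 -0.038 -0.022] open 0.0501 gf 0.0 q7 0.923
down t=10.01 pos [6.383e-01 6.000e-04 1.994e-01] F [0.3 0.1 1.3] T [-0.001 -0.019  0.021] open 0.0502 gf 0.0 q7 0.873
grip t=10.42 pos [ 0.6385 -0.0009  0.2003] F [-1.5 -4.2  5.5] T [-0.683  0.292  0.048] open 0.0136 gf 28.6 q7 0.873
turn [(np.float64(-0.015), -0.117), (np.float64(-0.03), -0.105), (np.float64(-0.045), 0.015), (np.float64(-0.06), 0.145)] t=11.75
end t=11.82 pos [ 0.6385 -0.0009  0.2003] F [-0.2 -1.6 -1.1] T [0.259 0.112 0.16 ] open 0.0135 gf 28.0 q7 0.813
```

```bash
python3 - <<'E'
from h import *
j=np.array(st()["qpos"]);j[6]=.873
release("b",j)
gripknob("a",.11)
out,j0=turn(-.015,8,.15);say("end")
E
```

```text
released t=13.01 pos [ 0.6387 -0.0008  0.2711] F [-0.1  0.1 -0.5] T [ 0.027 -0.034 -0.006] open 0.0504 gf 0.0 q7 0.924
q7 start 1.041
above t=14.32 pos [0.5297 0.3278 0.2884] F [0.2 0.  0. ] T [ 0.012  0.023 -0.018] open 0.0501 gf 0.0 q7 1.041
down t=15.20 pos [0.5287 0.33   0.18  ] F [0.5 0.  0.5] T [ 0.01  -0.015 -0.02 ] open 0.0499 gf 0.0 q7 0.962
grip t=15.61 pos [0.5297 0.3286 0.1801] F [ 1.  -4.4  6. ] T [-0.791 -0.271 -0.272] open 0.0132 gf 28.6 q7 0.962
turn [(np.float64(-0.015), 0.168)] t=15.99
end t=16.06 pos [0.5297 0.3286 0.1801] F [ 0.3 -1.  -1.1] T [-0.076 -0.045 -0.083] open 0.0136 gf 27.4 q7 0.947
```

```bash
cat >> h.py <<'E'
def turnabs(step,n,lim):
    j=np.array(st()["qpos"]);out=[]
    for i in range(n):
        j[6]+=step;env.goto_joints(list(j));T=tz();out.append((round(float(st()["qpos"][6]),3),round(T,3)))
        if T>lim:break
    print("turn",out,"t=%.2f"%st()["time"]);return out
E
python3 - <<'E'
from h import *
turnabs(-.018,7,.17);say("end")
E
```

```text
turn [(0.929, -0.075), (0.911, -0.066), (0.893, -0.092), (0.875, -0.085), (0.857, -0.09), (0.839, -0.069), (0.821, -0.086)] t=18.27
end t=18.27 pos [0.5297 0.3286 0.1801] F [ 0.1  0.2 -2.5] T [ 0.188  0.07  -0.038] open 0.0133 gf 27.2 q7 0.821
```

```bash
python3 - <<'E'
from h import *
turnabs(-.24,3,.2)
turnabs(-.025,10,.25);say("end")
E
```

```text
turn [(0.584, -0.056), (0.346, -0.039), (0.106, -0.049)] t=19.50
turn [(0.083, 0.028), (0.057, -0.07), (0.032, -0.084), (0.007, -0.077), (-0.018, -0.086), (-0.043, -0.079), (-0.068, 0.643)] t=21.72
end t=21.72 pos [0.5295 0.3292 0.1802] F [ 1.1  5.  -5.3] T [ 1.028 -0.211  0.652] open 0.0136 gf 30.6 q7 -0.068
```

```bash
python3 - <<'E'
from h import *
env.grip(.05);p=st()["tcp_pos"];env.movel([p[0],p[1],.29],velocity=.2);say("rel")
f=np.array([.430,.154]);th=.217+np.pi/2
c=[(abs(j[6]),tuple(j),t) for t in(th,th-np.pi) if (j:=kin.inverse_kinematics(np.array([*f,.29]),q(t))) is not None]
_,j,t=min(c);print(j,t);env.goto_joints(list(j));
p_,d_=camera("top");W=cloud(d_,calibration("top"));print("knob a",bar(W,K["a"][0],.095));cv2.imwrite("pics/top1.png",p_)
env.movel([*f,.166],velocity=.15,rot=q(t));say("at flag")
env.grip(0,40);say("grip")
env.movel([*f,.28],velocity=.15,rot=q(t));say("lift")
E
```

```text
rel t=22.86 pos [0.5296 0.3281 0.2889] F [ 0.  -1.3 -0.7] T [ 0.018  0.006 -0.01 ] open 0.0501 gf 0.0 q7 0.013
(np.float64(0.5284548078642141), np.float64(0.32730340144820014), np.float64(-1.1704665694640046), np.float64(2.01674508718311), np.float64(0.35435002648144537), np.float64(1.0222405313244827), np.float64(0.9751542022412957)) 1.7877963267948966
knob a (array([0.49793561, 0.34054675]), (4.993824005126953, 1.9118361473083496), np.float32(0.7667426), np.int64(4))
at flag t=24.80 pos [0.4303 0.1546 0.1665] F [0.3 0.1 0.3] T [ 0.027 -0.016  0.026] open 0.0498 gf 0.0 q7 0.753
grip t=25.18 pos [0.4305 0.1539 0.1666] F [-1.1 -1.1  5.7] T [-0.31   0.074  0.011] open 0.0188 gf 39.1 q7 0.753
lift t=26.08 pos [0.4295 0.1535 0.2791] F [-0.3  0.  -1.7] T [-0.001  0.016  0.006] open 0.0193 gf 39.0 q7 0.957
```

```bash
python3 - <<'E'
from h import *
s=np.array([.4455,.3113]);t=.217+np.pi/2
env.movel([*s,.28],velocity=.15,rot=q(t));say("over")
env.movel([*s,.212],velocity=.1,rot=q(t));b=say("near");e=s+(s-b["tcp_pos"][:2])
print(env.movel([*e,.196],velocity=.03,rot=q(t),stop_force=5));say("down")
p,d=camera("scene");cv2.imwrite("pics/s1.png",p);np.save("pics/s1.npy",d)
x,y=320,290;cv2.imwrite("pics/s1c.png",cv2.resize(p[110:320,120:400],(800,600),interpolation=cv2.INTER_CUBIC))
c=calibration("scene");print(proj([[.4455,.3113,.035],[.5284,.3294,.135]],c))
E
```

```text
over t=27.28 pos [0.4456 0.3104 0.2797] F [-0.5 -1.3 -1.2] T [-0.018  0.062 -0.014] open 0.0189 gf 39.0 q7 0.634
near t=28.12 pos [0.4456 0.3117 0.2124] F [-0.6 -0.5 -0.8] T [ 0.034  0.009 -0.033] open 0.0190 gf 39.0 q7 0.558
True
down t=28.53 pos [0.4456 0.3111 0.2013] F [ 0.  -1.1  3.1] T [0.063 0.046 0.016] open 0.0190 gf 39.3 q7 0.545
[[359.0369884  287.48469205]
 [342.51193734 282.45214384]]
```

View pics/s1c.png

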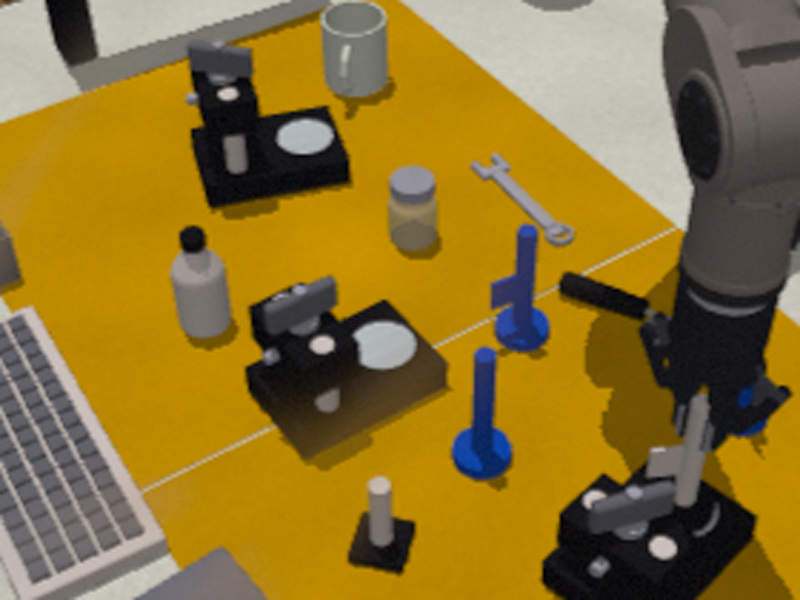

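The flag (crop ~690,450) stands on clamp_a's spot, and its knob bar (~630,510) has turned. Next I release, retreat and check from above.

```bash
python3 - <<'E'
from h import *
env.dwell(.2);env.grip(.06);p=st()["tcp_pos"];env.movel([p[0],p[1],.34],velocity=.15);say("up")
j=kin.inverse_kinematics(np.array([.45,-.15,.40]),q(.217+np.pi/2));env.goto_joints(list(j));env.dwell(.3);say("away")
p,d=camera("top");cv2.imwrite("pics/top2.png",p);c=calibration("top");W=cloud(d,c)
for n in "abc":
    print(n,bar(W,K[n][0],Z[n]) if n!="c" else "")
n=np.hypot(W[...,0]-.4455,W[...,1]-.3113)<.06
for a,b in((.165,.185),(.042,.056)):
    m=n&(W[...,2]>a)&(W[...,2]<b);print("flag",m.sum(),W[m].mean(0).round(4))
g=p.min(2)>110
m=(n&(W[...,2]>.165)&g).astype(np.uint8)
k=max(cv2.findContours(m,0,1)[0],key=cv2.contourArea);print("poletop",ray(*cv2.minEnclosingCircle(k)[0],.175,c).round(4))
o=cv2.imread("pics/top0.png");df=(cv2.absdiff(o,p).max(2)>40)
cv2.imwrite("pics/t2c.png",np.hstack([cv2.resize(p[170:290,110:250],(400,343),interpolation=cv2.INTER_CUBIC),cv2.resize(p[60:390,60:520],(400,343))]))
E
```

```text
up t=30.32 pos [0.445  0.3099 0.3391] F [ 0.6  0.1 -0. ] T [-0.007 -0.007  0.031] open 0.0602 gf 0.0 q7 0.694
away t=32.33 pos [ 0.4502 -0.1494  0.4   ] F [ 0.6 -0.2  0.8] T [0.023 0.004 0.045] open 0.0599 gf 0.0 q7 1.716
a (array([0.52859119, 0.32939853]), (13.486903190612793, 71.28929138183594), np.float32(-0.27457342), np.int64(150))
b (array([0.63755078, 0.00075653]), (69.1860122680664, 12.60986328125), np.float32(0.004592415), np.int64(144))
c 
flag 63 [0.4455 0.3105 0.1739]
flag 240 [0.4421 0.3069 0.0489]
poletop [0.4459 0.3108 0.175 ]
```

View pics/t2c.png

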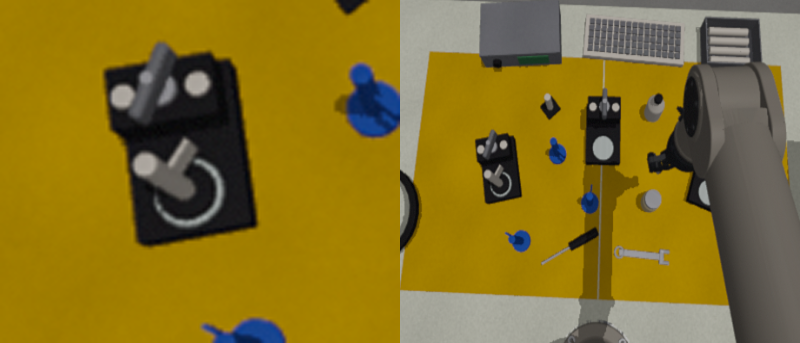

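The picture shows the flag's foot inside an even ring of the spot (left crop ~190,190). Knob a has turned from 0.728 to -0.275 rad, which is 1.00 rad clockwise, the full travel. The bystanders are where they were.

```bash
python3 -c "
from cell import job;print(job.job_done())"
```

```text
the job is handed in; nothing more can be done
None
```

The loose clamp was clamp_a: I turned its knob 1.00 rad clockwise to its stop, stood the flag within about 1 mm of the centre of its spot, and handed the job in at about 32 s. When I tried the sound knob on clamp_c, the torque reading briefly reached about 0.29 N m before I backed off.

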